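# Inspect the photometer's reference cuvette against the light

## Task

Open the photometer's cell well: turn the black cap anticlockwise by its wing until the wing is in line with the two green marks, lift it off and set it down gently, upright, in the steel parts tray. Then take the glass cuvette out of the well, gripping it only by its two frosted sides and never touching the clear ones, and hold it upright in the middle of the light path, halfway between the lamp and the magnifier, with its clear sides square to the beam. Finish while still holding it there, still and clear of everything else, and leave the screwdriver, spool and bottle where they are.

Things in the scene. Friction and masses are not known exactly. Their poses are not given: they have to be found in the camera images.
- photometer: Grey bench photometer, fixed. Origin on the bench straight under the centre of its cell well; z up, key console on its -x side. Flat deck 70 mm above the bench, 120 (x) by 140 (y) mm, centred on the origin; the lower console reaches to x = -146 mm. The well is 14.5 mm square, 17 mm deep, its sides parallel to the photometer's x and y.
- collar (a point): Centre of the dark bayonet collar round the well, at deck height; axes as the photometer. Collar 66 mm across, 8 mm high, opening 49 mm across. Its overhanging ledge has two gaps, centred 60 and 240 degrees anticlockwise (seen from above) of the photometer's +x, each marked by a green line on the deck.
- cap: Loose black light-shield cap, 30 to 55 g, standing on the deck, locked in the collar with 1.5 mm of play. Origin at the centre of its open underside; z up. Hollow dome 46 mm across, 42 mm high outside, 38 mm inside. Two lugs at the rim, on its +x and -x, reach 28 mm from the axis and sit under the collar's ledge. A white line tops its +x half.
- cap_wing (a point): Middle of the wing grip on top of the cap, 52 mm above the cap's underside: 40 mm long (cap's x), 14 mm thick (y), 20 mm high. At the start cap x is 0 to 20 degrees anticlockwise of photometer x. It turns freely; the lugs are free in the gaps from 48 degrees to the open stop at 68 (60: centred), and the cap then lifts straight off.
- cuvette: Sealed glass cuvette, about 15 g, 12.5 by 12.5 by 45 mm high, plus a blue stopper 10 mm square and 7 mm high. Origin at the centre of its underside; z up. It stands in the well under the cap, 28 mm of glass above the deck (20 above the collar), its x within 3 degrees of the photometer's x.
- cuvette_frosted: The two white frosted sides of the cuvette, facing the cuvette's +y and -y, 12.5 mm apart over the outside, full height. Same origin and axes as the cuvette. Grip here.
- cuvette_clear: The two clear polished sides of the cuvette, facing the cuvette's +x and -x. Same origin and axes as the cuvette. Fingers must not touch them.
- cuvette_window (a point): Centre of the cuvette's glass, 22.5 mm above its underside; axes as the cuvette.
- stand: Fixed inspection stand. Origin on the bench under the middle of the light path; x along it, from magnifier to lamp; z up. Black base 160 (x) by 110 (y) mm, 24 mm high, centred at y = -140 mm; there also the steel post and a cross rod along x at 130 mm height, wing screws up to 170 mm.
- light_path (a point): Middle of the light path: 130 mm above the bench, halfway between the magnifier's centre and the lamp's white face; axes as the stand.
- magnifier (a point): Centre of the round upright magnifier, silver rim 115 mm across and 15 mm thick, facing along the stand's x, 105 mm from the middle of the light path; its grey handle runs to the stand's -y. Axes as the stand.
- lamp (a point): Centre of the white face of the round black LED lamp, 68 mm across, 105 mm from the middle of the light path, facing the magnifier. Axes as the stand.
- tray: Fixed open steel parts tray, 130 (x) by 105 (y) mm outside, rim 11 mm high, walls 3 mm, floor 3 mm thick. Origin at the centre of its underside on the bench.
- screwdriver: Loose screwdriver 150 mm long lying on the bench, to be left alone. Origin at the middle of its underside, x along it.
- spool: Loose solder spool, 54 mm across and 40 mm high, standing, to be left alone. Origin at the centre of its underside.
- cleaner: Loose small white bottle with a red cap, 38 mm across and 100 mm high, standing, to be left alone. Origin at the centre of its underside.
Things that resemble listed ones, but are neither listed nor needed, are in the scene too. Of the things like the cap, leave any that is turquoise; of the rest the larger one is meant. Of the things shaped like the tray, the steel one is meant.

How it is judged:
By the outcome, as a careful person would: the job done as asked, in the order asked, and still so for the second after the job is handed in, while the arm keeps its last pose, push and grip.
It also fails if it takes over 58 s, if anything falls off the work surface, if the arm or the gripper's body presses on something with over 40 N, if the wrist force passes 120 N, or if a joint passes its speed limit or range.

## Robot

A 6-joint arm with a two-finger parallel gripper is mounted at the origin on the work surface. World frame = base frame: x ahead of the robot, y to its left, z up, the work surface at z = 0. Lengths are in m, angles in rad, forces in N, time in s.
With the tool pointing down it reaches from about 0.35 to 0.85 m from the base axis. Payload 8.1 kg.
Tool frame: the origin (TCP) lies at the very end of the fingers, on their centre line; the grasp point (between the pads) lies 19 mm behind it; y points along the fingers, z is the direction in which the jaws open and shut, and the axes are right-handed (so a half turn about y gives the same grasp; the last joint's range is limited). The gripper opens to 93 mm and grips with 3 to 60 N. Pads are 15 mm wide; open, the fingers measure 128 mm over their backs; the gripper's body (75 mm by 188 mm) begins 65 mm behind the grasp point.
Start: joints at [-1.357, 0.13, 1.488, -0, 1.523, -0.085], TCP at [0.177, -0.573, 0.219] pointing down, gripper open.
Joint ranges: [-2.96, 2.96], [-0.89, 2.26], [0.02, 2.5], [-1.34, 4.48], [0, 2.73], [-2.66, 2.66]. Speed limits (rad/s): [2.39, 2.39, 2.79, 3.14, 3.14, 3.14].

## Interface

Orientations are given as a rotation vector (axis times angle).
In Python, from rig import bot, optics gives the robot as it stands. The module is installed in compiled form; this text tells all that it offers.
- The arm moves only by the tool move_arm, never from a script. Its argument "motion" is a list of rows, each a list of 4 numbers: the shift along the world's x, y, z in cm, then the turn about the world's z in degrees. A call has 1 to 5 rows; each row is the pose to reach, as a shift and turn from the pose commanded when the call began; what a row does not reach only later rows make up. A row lasts 1/12 s, in which the tool goes at most 41.7 mm and 7.16 degrees, less where a joint would pass 70% of its speed; a pose out of reach is approached as far as the arm can. A call with a gripper value outside its range is refused whole. "jaw" is the opening, from 0 (shut) to 1 (fully open), set as the call begins (left out, the last holds). The fingers move at their own pace and stop on an object; "force" is the grip in N (left out, the last holds). Time passes only in rows, so rows that repeat a pose let the fingers close. It gives the time, the measured TCP pose, the force and the opening at its end, in the units of the state.
- bot.state(): the state, without advancing time (a new reading comes with each control period).
- optics.read_camera(name): name is "scene" or "top" or "wrist"; returns (picture, depth): 384x512x3 uint8, red, green, blue; 384x512 float32, m along the optical axis (not along the pixel's ray), 0 where there is no reading.
- optics.camera_info(name): a dict with "camera_matrix" (3x3 intrinsics, pixels), "world_from_camera" (4x4, takes a point from camera to world coordinates); the wrist camera has in their place "mount" (4x4, takes a point from camera to tool coordinates, whose origin is the TCP and whose axes are the tool frame's). Camera axes: x right, y up, looking along -z (the intrinsics and any distortion apply to the point x, -y, -z); pixel columns grow to the right and rows downward; lengths in m; the calibration is good to about 2 mm. The wrist camera is an equidistant fisheye: a pixel r from the principal point sees the ray r / f radians off the axis. A picture is of the moment at which its call begins: read the wrist's pose just before it. camera_info takes no time and is no camera call.
- bot.finish_job(): hands the job in, once; it reports no verdict.
The state is a dict: "clock": time; "qpos": joint angles; "joint_velocities": joint speeds; "joint_torque": joint torques, N m; "tcp_pos": TCP position; "orientation": TCP orientation; "wrist_force": force on the tool from outside, world axes, zero at the start; "wrist_torque": the same for the moment, N m; "grip_width": opening from 0.0 (shut) to 1.0 (fully open).
Only numpy, scipy, OpenCV 4.12 (cv2) and the standard library are available. Lean on these libraries where they do the work, as an engineer would, in place of code of your own. Each camera call takes 0.05 s, during which the arm holds its last target. There are 200 camera calls.

## Working session

There is one attempt and no reset: what is moved stays moved. The work goes in short steps, Python scripts to look and compute and a tool call to move; the robot and the scene stay as the last step left them, time stands still between calls to the robot, and variables do not carry over. Pictures are saved under pics/ and viewed, about 8 in all and at most 12, crops included, and the job is handed in when it is done.

Besides the shell and the picture viewer there is one more tool, called by a JSON object that holds its "op" and its "data", one argument or row to a line. move_arm: Moves the arm, as the interface text tells. Its arguments: {"type":"object","properties":{"motion":{"type":"array","items":{"type":"array","items":{"type":"number"}}},"jaw":{"type":"number"},"force":{"type":"number"}},"required":["motion"]}

```bash
mkdir -p pics; cat > h.py <<'E'
import numpy as np, cv2
from rig import bot, optics
from scipy.spatial.transform import Rotation as R
def cloud(name):
    s=bot.state(); im,d=optics.read_camera(name); i=optics.camera_info(name); K=np.array(i["camera_matrix"])
    v,u=np.mgrid[:384,:512].astype(float)
    x=(u-K[0,2])/K[0,0]; y=(v-K[1,2])/K[1,1]
    if name=="wrist":
        r=np.hypot(x,y); k=np.where(r>1e-9,np.tan(np.minimum(r,1.5))/np.maximum(r,1e-9),1); x=x*k;y=y*k
        T=np.eye(4);T[:3,:3]=R.from_rotvec(s["orientation"]).as_matrix();T[:3,3]=s["tcp_pos"]; T=T@np.array(i["mount"])
    else: T=np.array(i["world_from_camera"])
    P=np.stack([x*d,-y*d,-d],-1)@T[:3,:3].T+T[:3,3]; P[d==0]=np.nan
    return im,d,P
def save(n,im): cv2.imwrite(f"pics/{n}.png",im[...,::-1])
E
python3 - <<'E'
from h import *
s=bot.state(); print({k:np.round(v,3).tolist() for k,v in s.items()})
for n in ("top","scene","wrist"):
    im,d,P=cloud(n); save(n+"0",im); np.savez(n+"0.npz",im=im,P=P); i=optics.camera_info(n); print(n,i)
a=np.vstack([cv2.imread(f"pics/{n}0.png") for n in ("top",)])
E
```

```text
{'clock': 0.0, 'qpos': [-1.357, 0.131, 1.489, 0.0, 1.523, -0.085], 'joint_velocities': [0.001, 0.0, -0.0, 0.001, -0.001, -0.001], 'joint_torque': [0.002, -55.983, -49.176, 0.077, 0.035, -0.0], 'tcp_pos': [0.177, -0.573, 0.218], 'orientation': [-0.31, 2.063, -2.059], 'wrist_force': [0.286, 0.563, 0.097], 'wrist_torque': [-0.007, -0.004, -0.011], 'grip_width': 1.002}
top {'camera_matrix': array([[383.16641562,   0.        , 256.348199  ],
       [  0.        , 383.16641562, 188.01438657],
       [  0.        ,   0.        ,   1.        ]]), 'world_from_camera': array([[-8.58900298e-02,  9.72799397e-01, -2.15137715e-01,
         3.50099460e-01],
       [-9.96304480e-01, -8.37476147e-02,  1.90714695e-02,
         1.15956806e-02],
       [ 5.35443538e-04,  2.15980719e-01,  9.76397482e-01,
         9.34835750e-01],
       [ 0.00000000e+00,  0.00000000e+00,  0.00000000e+00,
         1.00000000e+00]])}
scene {'camera_matrix': array([[405.66477042,   0.        , 248.91426642],
       [  0.        , 405.66477042, 191.63324572],
       [  0.        ,   0.        ,   1.        ]]), 'world_from_camera': array([[-0.26509144, -0.82330017,  0.50189974,  0.9275437 ],
       [ 0.96411847, -0.23399765,  0.12538212,  0.08999007],
       [ 0.01421624,  0.51712854,  0.85578968,  0.79092376],
       [ 0.        ,  0.        ,  0.        ,  1.        ]])}
wrist {'camera_matrix': array([[297.31863964,   0.        , 257.40087121],
       [  0.        , 297.31863964, 192.04167282],
       [  0.        ,   0.        ,   1.        ]]), 'mount': array([[ 3.76694991e-04, -9.58821532e-01, -2.84009028e-01,
        -7.90280168e-02],
       [ 5.41174264e-04,  2.84009202e-01, -9.58821402e-01,
        -1.65519715e-01],
       [ 9.99999783e-01,  2.07484843e-04,  6.25874381e-04,
         1.34022305e-04],
       [ 0.00000000e+00,  0.00000000e+00,  0.00000000e+00,
         1.00000000e+00]])}
```

View pics/top0.png

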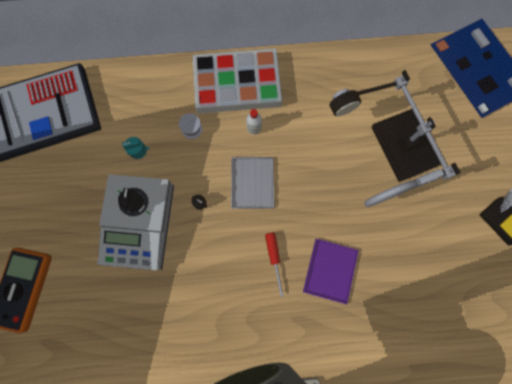

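View pics/scene0.png

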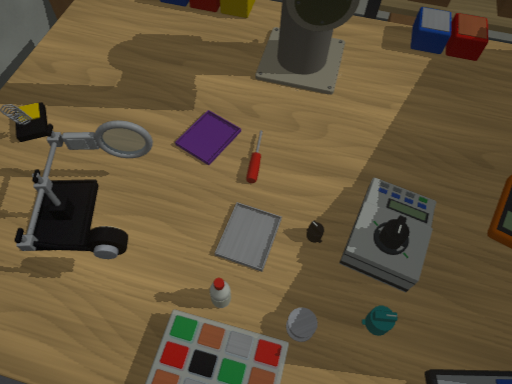

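The top view shows the photometer with its cap at about (133,202), steel tray (254,182), spool (190,125), bottle (253,122), screwdriver (275,262), lamp (346,103) and magnifier (410,187). In the scene view the cap is at (393,234), the lamp at (108,243) and the magnifier at (124,139).

```bash
cat > m.py <<'E'
from h import *
A={n:np.load(n+"0.npz") for n in("top","scene")}
def pts(n,u0,u1,v0,v1,z0,z1):
    P=A[n]["P"][v0:v1,u0:u1].reshape(-1,3); return P[(P[:,2]>z0)&(P[:,2]<z1)]
def rect(Q):
    (c,s,a)=cv2.minAreaRect((Q[:,:2]*1000).astype(np.float32)); return np.round(c,1),np.round(s,1),round(a,1)
for n,b,c in (("top",(90,185,165,280),0),("scene",(335,445,175,295),0)):
    Q=pts(n,*b,.066,.074);print(n,"deck",rect(Q),Q[:,2].mean(),len(Q))
    Q=pts(n,*b,.100,.14);print("  captop",np.median(Q,0),Q[:,2].max(),rect(Q))
    Q=pts(n,*b,.122,.14);print("  wing",Q.mean(0),rect(Q),len(Q))
for n,b in (("top",(225,283,150,215)),("scene",(210,285,198,275))):
    Q=pts(n,*b,.0015,.02);print(n,"tray",rect(Q),len(Q))
for n,b in (("top",(325,470,65,215)),("scene",(10,160,110,265))):
    Q=pts(n,*b,.015,.03);print(n,"base",rect(Q),len(Q))
    Q=pts(n,*b,.145,.3)
    print("  high",Q.min(0),Q.max(0),len(Q))
for n,b in (("top",(325,362,85,118)),("scene",(85,130,225,262)),("top",(360,450,170,210)),("scene",(92,155,118,162))):
    Q=pts(n,*b,.06,.3);print(n,"lamp/mag",Q.min(0).round(3),Q.max(0).round(3),np.median(Q,0).round(3),rect(Q),len(Q))
for n,b in (("top",(178,205,110,140)),("top",(243,265,105,137)),("top",(262,290,230,296)),("top",(120,150,135,160)),("top",(188,210,190,210))):
    Q=pts(n,*b,.006,.2);print("other",rect(Q),Q[:,2].max())
E
python3 m.py
python3 - <<'E'
import cv2
a=cv2.imread('pics/top0.png')
s=cv2.imread('pics/scene0.png')
c=[cv2.resize(a[165:275,90:190],(400,440),interpolation=cv2.INTER_CUBIC),cv2.resize(s[175:285,340:440],(400,440),interpolation=cv2.INTER_CUBIC)]
cv2.imwrite('pics/c1.png',cv2.hconcat(c))
E
```

```text
top deck (array([521.6, 279.3]), array([141.3, 141.1]), 79.8) 0.07027723325751886 2594
  captop [0.52898668 0.27215738 0.11419604] 0.13650262379990286 (array([530.3, 276.4]), array([43.9, 44.5]), 6.5)
  wing [0.53003308 0.27599464 0.13121269] (array([531.4, 277. ]), array([14.7, 40.1]), 79.1) 146
scene deck (array([528.6, 277.6]), array([140.3, 130.4]), 79.7) 0.06942238222164208 3110
  captop [0.53838885 0.2729729  0.1123997 ] 0.1351634037301026 (array([533.8, 276.2]), array([45.4, 44.2]), 57.7)
  wing [0.53499663 0.2755834  0.13033723] (array([533. , 276.6]), array([14.4, 41.6]), 80.6) 178
top tray (array([573.1,  -0.9]), array([144.9, 165. ]), 85.0) 2302
scene tray (array([568. ,  -1.2]), array([178.7, 165.6]), 15.7) 2536
top base (array([ 690.7, -475.6]), array([184.3, 361.3]), 34.7) 2019
  high [ 0.467206   -0.42852956  0.14505597] [ 0.75882995 -0.18825421  0.1902703 ] 1250
scene base (array([ 537.1, -459.9]), array([419.4, 148.5]), 38.7) 2738
  high [ 0.47204824 -0.42797319  0.1450771 ] [ 0.75934412 -0.18934298  0.18916068] 1968
top lamp/mag [ 0.682 -0.26   0.099] [ 0.733 -0.185
[... 203 characters left out ...]
y([42.8, 69.8]), 17.6) 1118
top lamp/mag [ 0.467 -0.418  0.079] [ 0.532 -0.232  0.19 ] [ 0.495 -0.311  0.152] (array([ 501.2, -324.6]), array([ 23.4, 193.7]), 14.4) 802
scene lamp/mag [ 0.471 -0.349  0.077] [ 0.518 -0.232  0.189] [ 0.494 -0.287  0.137] (array([ 494.1, -291.5]), array([ 16.8, 124.4]), 16.4) 1768
other (array([735.5, 143.7]), array([52.6, 74.6]), 76.3) 0.044828927327039025
other (array([730.5, -16. ]), array([54.8, 72.9]), 87.9) 0.10326505230339322
other (array([367.6, -35.8]), array([146.2,  25.5]), 6.1) 0.029923694950781954
other (array([678.1, 284.6]), array([43.8, 45.5]), 82.9) 0.06710876390055598
other (array([528. , 135.6]), array([30.7, 32.1]), 49.7) 0.04975345480579607
```

View pics/c1.png

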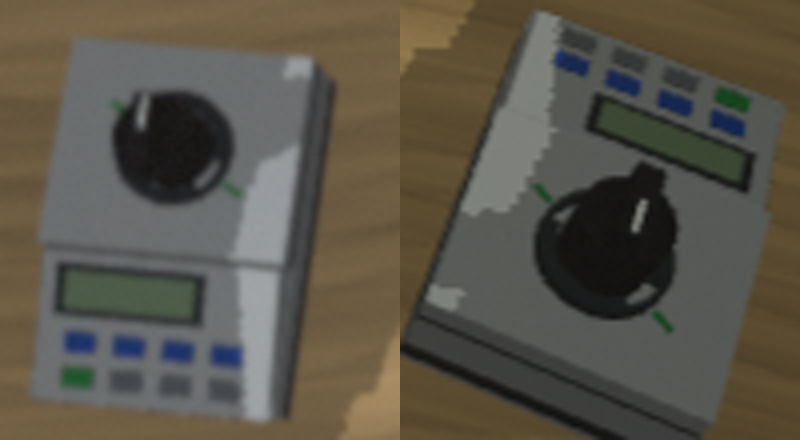

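```bash
cat >> h.py <<'E'
def yaw(s=None):
    s=s or bot.state(); M=R.from_rotvec(s["orientation"]).as_matrix(); return np.degrees(np.arctan2(M[1,2],M[0,2])), M
E
cat > m2.py <<'E'
from m import *
y,M=yaw(); print("jaw yaw",y,"\n",M.round(3))
def ray(n,u,v,z):
    i=optics.camera_info(n);K=i["camera_matrix"];T=i["world_from_camera"]
    d=T[:3,:3]@np.array([(u-K[0,2])/K[0,0],-(v-K[1,2])/K[1,1],-1]);c=T[:3,3]
    return (c+d*(z-c[2])/d[2])
for uv in ((233,157),(273,157),(275,208),(233,208)): print("tray",ray("top",*uv,.011)[:2].round(3))
for uv in ((246,205),(280,216),(263,270),(217,256)): print("tray sc",ray("scene",*uv,.008)[:2].round(3))
th=np.radians(-10.2); ax=np.array([np.cos(th),np.sin(th)]); ay=np.array([-ax[1],ax[0]])
for n,b in (("top",(90,185,165,280)),("scene",(335,445,175,295))):
    Q=pts(n,*b,.066,.074)[:,:2]; q=np.stack([Q@ax,Q@ay],1); lo=np.percentile(q,.5,0);hi=np.percentile(q,99.5,0)
    print(n,lo,hi,hi-lo)
    c=(ax*((.532*ax[0]+.277*ax[1]))+0); 
    print("  x-centre from far edge",hi[0]-.06,"y mid",(lo+hi)[1]/2,"cap",np.array([.532,.277])@ax,np.array([.532,.277])@ay)
t=np.radians(16.5); sx=np.array([np.cos(t),np.sin(t)]); sy=np.array([-sx[1],sx[0]])
# lamp / mag in candidate frame, slabs
for n,b in (("top",(325,362,85,118)),("scene",(85,130,225,262)),("top",(360,450,170,210)),("scene",(92,155,118,162))):
    im=A[n]["im"][b[2]:b[3],b[0]:b[1]].reshape(-1,3); P=A[n]["P"][b[2]:b[3],b[0]:b[1]].reshape(-1,3)
    k=(P[:,2]>.07)&(P[:,2]<.3); P=P[k];im=im[k]; q=np.stack([P[:,:2]@sx,P[:,:2]@sy,P[:,2]],1)
    print(n,b,"min",q.min(0).round(3),"max",q.max(0).round(3),"pct",np.percentile(q,[2,98],0).round(3).tolist())
    if b[0]<330 and n=="top" or b[2]>200:
        w=(im.min(1)>150); print(" white",w.sum(),q[w].mean(0) if w.any() else 0)
E
python3 m2.py | sed -n '/jaw/,$p'
```

```text
jaw yaw -72.88218206994759 
 [[-0.956 -0.     0.294]
 [-0.294  0.001 -0.956]
 [-0.    -1.    -0.001]]
tray [0.638 0.045]
tray [ 0.63  -0.055]
tray [ 0.5   -0.048]
tray [0.509 0.055]
tray sc [ 0.503 -0.022]
tray sc [0.51  0.057]
tray sc [0.639 0.052]
tray sc [ 0.635 -0.047]
top [0.39864843 0.2970662 ] [0.53328094 0.43665701] [0.13463251 0.13959081]
  x-centre from far edge 0.4732809396616911 y mid 0.3668616017314176 cap 0.47453959037111215 0.3668312652574983
scene [0.4151683 0.2970824] [0.53569076 0.43603436] [0.12052246 0.13895195]
  x-centre from far edge 0.4756907578505311 y mid 0.3665583795739033 cap 0.47453959037111215 0.3668312652574983
top (325, 362, 85, 118) min [ 0.597 -0.456  0.099] max [ 0.64  -0.377  0.168] pct [[0.597, -0.449, 0.109], [0.637, -0.378, 0.165]]
 white 0 0
scene (85, 130, 225, 262) min [ 0.598 -0.448  0.102] max [ 0.642 -0.378  0.166] pct [[0.602, -0.441, 0.115], [0.641, -0.379, 0.164]]
 white 0 0
top (360, 450, 170, 210) min [ 0.373 -0.551  0.079] max [ 0.398 -0.357  0.19 ] pct [[0.378, -0.545, 0.086], [0.396, -0.359, 0.187]]
scene (92, 155, 118, 162) min [ 0.382 -0.482  0.077] max [ 0.399 -0.358  0.189] pct [[0.386, -0.472, 0.084], [0.397, -0.362, 0.186]]
```

{"op": "move_arm", "data": {
  "motion": [
    [4, 4, 3, 0],
    [6, 8, 3, 0],
    [8, 12, 3, 0],
    [10, 16, 3, 0],
    [12, 20, 3, 0]
  ]
}}

```text
clock: 0.57
tcp_pos: [0.2828, -0.4002, 0.2484]
orientation: [-0.309, 2.061, -2.061]
wrist_force: [0.6, -0.2, 0.6]
grip_width: 1.0
```

{"op": "move_arm", "data": {
  "motion": [
    [2, 4, 0, -7],
    [4, 8, 0, -14],
    [6, 12, 0, -21],
    [8, 16, 0, -27.6],
    [9.5, 20, 0, -27.6]
  ]
}}

```text
clock: 0.98
tcp_pos: [0.3655, -0.2293, 0.2482]
orientation: [-0.202, -2.121, 2.122]
wrist_force: [1.0, -0.7, -0.4]
grip_width: 1.001
```

{"op": "move_arm", "data": {
  "motion": [
    [1, 4, 0, 0],
    [2, 8, 0, 0],
    [3, 12, 0, 0],
    [4.5, 16, 0, 0],
    [6, 20, 0, 0]
  ]
}}

```text
clock: 1.4
tcp_pos: [0.4245, -0.0304, 0.2485]
orientation: [-0.196, -2.126, 2.126]
wrist_force: [1.0, -0.7, -0.7]
grip_width: 0.997
```

{"op": "move_arm", "data": {
  "motion": [
    [1.5, 3.9, 0, 0],
    [3, 7.8, 0, 0],
    [4.5, 11.7, 0, 0],
    [6, 15.6, 0, 0],
    [7, 19, 0, 0]
  ],
  "jaw": 0.5
}}

```text
clock: 1.82
tcp_pos: [0.4949, 0.1602, 0.2481]
orientation: [-0.194, -2.126, 2.126]
wrist_force: [0.6, -0.8, 0.2]
grip_width: 0.688
```

```bash
python3 - <<'E'
from h import *
s=bot.state(); print(s["tcp_pos"],yaw(s)[0],s["clock"],s["qpos"])
im,d,P=cloud("wrist"); save("w1",im); np.savez("w1.npz",im=im,P=P)
E
```

```text
[0.49488704 0.16024341 0.2480606 ] -100.43342599032572 1.8167 [ 2.14425941e-01 -9.76074264e-02  1.66537851e+00  1.81010248e-04
  1.57372346e+00  1.96732044e+00]
```

View pics/w1.png

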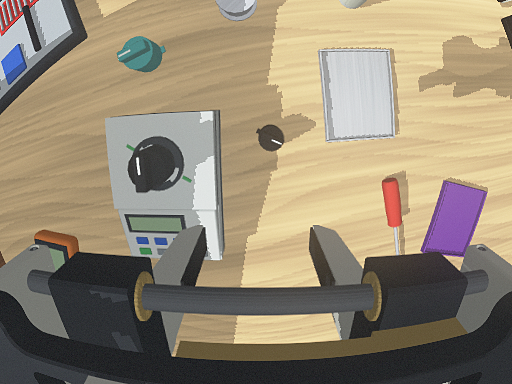

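The wrist view shows the cap at (153,165) with the white line on its far (+x) half, green marks at (130,148) and (187,180), and the steel tray at (358,95).

```bash
python3 - <<'E'
from h import *
A=np.load("w1.npz");P=A["P"]
def rect(Q):
    c,s,a=cv2.minAreaRect((Q[:,:2]*1000).astype(np.float32)); return np.round(c,1),np.round(s,1),round(a,1)
Q=P[105:200,100:215].reshape(-1,3)
for z in((.066,.074),(.104,.118),(.126,.14)):
    q=Q[(Q[:,2]>z[0])&(Q[:,2]<z[1])];print(z,rect(q),q.mean(0),len(q))
for n in("top","scene"):
    p=np.load(n+"0.npz")["P"].reshape(-1,3); k=(p[:,2]>.124)&(p[:,2]<.14)&(np.hypot(p[:,0]-.532,p[:,1]-.277)<.04)
    q=p[k];w,v=np.linalg.eigh(np.cov(q[:,:2].T));print(n,np.degrees(np.arctan2(v[1,1],v[0,1])))
t=P[40:150,312:405].reshape(-1,3);q=t[(t[:,2]>.007)&(t[:,2]<.02)];print("tray",rect(q),len(q))
q=t[(t[:,2]<.005)&(np.hypot(t[:,0]-.57,t[:,1])<.04)];print("floor",q.mean(0))
E
```

```text
(0.066, 0.074) (array([537.8, 276.1]), array([141.3, 107.5]), 79.8) [0.5413019  0.26873575 0.06959878] 6785
(0.104, 0.118) (array([532.7, 276.2]), array([45.2, 42.8]), 54.2) [0.53266994 0.27009087 0.11133703] 719
(0.126, 0.14) (array([531.5, 277. ]), array([14.7, 39.6]), 80.6) [0.53167935 0.27596766 0.13109646] 505
top 170.1506635174728
scene 171.28402711604986
tray (array([569.4,   2.7]), array([106.6, 130.7]), 85.8) 746
floor [0.57028426 0.00083017 0.00240636]
```

{"op": "move_arm", "data": {
  "motion": [
    [1.2, 3.9, 0, 0.5],
    [2.4, 7.8, 0, 0.5],
    [3.66, 11.7, 0, 0.5],
    [3.66, 11.7, -3, 0.5],
    [3.66, 11.7, -6, 0.5]
  ]
}}

```text
clock: 2.28
tcp_pos: [0.5327, 0.2775, 0.1893]
orientation: [-0.187, -2.136, 2.131]
wrist_force: [-0.4, -0.1, -0.6]
grip_width: 0.499
```

{"op": "move_arm", "data": {
  "motion": [
    [0, 0, -2, 0],
    [0, 0, -4, 0],
    [0, 0, -5, 0],
    [0, 0, -5, 0]
  ]
}}

```text
clock: 2.62
tcp_pos: [0.5291, 0.2736, 0.1349]
orientation: [-0.18, -2.125, 2.131]
wrist_force: [-0.6, -1.0, -0.5]
grip_width: 0.5
```

```bash
python3 - <<'E'
from h import *
s=bot.state(); print(s["tcp_pos"],yaw(s)[0],s["clock"],s["wrist_force"])
E
```

```text
[0.52908859 0.27361466 0.13493518] -99.98096820809172 2.6167 [-0.60804544 -1.0133008  -0.54683531]
```

{"op": "move_arm", "data": {
  "motion": [
    [0, 0, 0, 0],
    [0, 0, 0, 0]
  ]
}}

```text
clock: 2.78
tcp_pos: [0.532, 0.2748, 0.1401]
orientation: [-0.188, -2.132, 2.13]
wrist_force: [0.6, 0.7, -0.5]
grip_width: 0.501
```

{"op": "move_arm", "data": {
  "motion": [
    [0, 0, -1.5, 0],
    [0, 0, -2.1, 0],
    [0, 0, -2.1, 0]
  ]
}}

```text
clock: 3.03
tcp_pos: [0.5307, 0.2743, 0.117]
orientation: [-0.185, -2.129, 2.13]
wrist_force: [-0.7, -0.2, -0.1]
grip_width: 0.504
```

```bash
python3 - <<'E'
from h import *
a=[]
for i in range(3):
    im,d,P=cloud("wrist"); s=bot.state();a.append([*s["tcp_pos"],*s["wrist_force"],yaw(s)[0]])
print(np.round(a,4)); save("w2",im)
E
```

```text
[[ 5.31000e-01  2.74400e-01  1.17600e-01 -2.66400e-01 -1.28680e+00
   6.42000e-02 -9.99858e+01]
 [ 5.31300e-01  2.74600e-01  1.18100e-01  2.69000e-01  6.95000e-02
   4.75600e-01 -9.99838e+01]
 [ 5.31600e-01  2.74700e-01  1.18400e-01 -2.83000e-01  5.58700e-01
  -9.39300e-01 -9.99839e+01]]
```

View pics/w2.png

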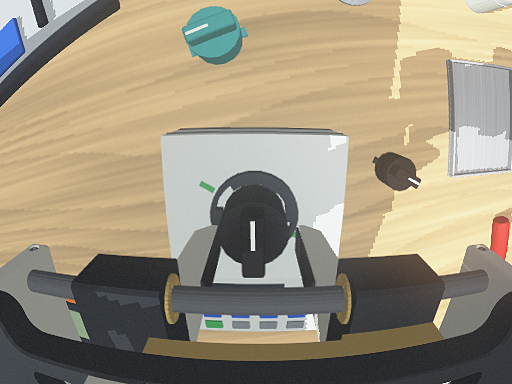

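The wing is at about (253,240) and sits between the fingers, a couple of mm off centre. I'll correct that and close.

{"op": "move_arm", "data": {
  "motion": [
    [0, 0.2, -0.2, 0],
    [0, 0.2, -0.2, 0]
  ]
}}

```text
clock: 3.35
tcp_pos: [0.5314, 0.277, 0.1159]
orientation: [-0.187, -2.131, 2.13]
wrist_force: [-0.4, -0.2, -0.8]
grip_width: 0.499
```

{"op": "move_arm", "data": {
  "motion": [
    [0, 0, 0, 0],
    [0, 0, 0, 0],
    [0, 0, 0, 0],
    [0, 0, 0, 0],
    [0, 0, 0, 0]
  ],
  "jaw": 0,
  "force": 25
}}

```text
clock: 3.77
tcp_pos: [0.5311, 0.2765, 0.1155]
orientation: [-0.186, -2.13, 2.13]
wrist_force: [0.1, 0.6, -0.6]
grip_width: 0.191
```

{"op": "move_arm", "data": {
  "motion": [
    [0, 0, 0, 0],
    [0, 0, 0, 0],
    [0, 0, 0, 0]
  ]
}}

```text
clock: 4.02
tcp_pos: [0.5311, 0.2766, 0.1154]
orientation: [-0.186, -2.131, 2.13]
wrist_force: [0.4, 0.5, -0.3]
grip_width: 0.144
```

{"op": "move_arm", "data": {
  "motion": [
    [0, 0, 0, 5],
    [0, 0, 0, 10],
    [0, 0, 0, 15],
    [0, 0, 0, 20],
    [0, 0, 0, 25]
  ]
}}

```text
clock: 4.43
tcp_pos: [0.531, 0.2765, 0.1153]
orientation: [-0.279, 2.079, -2.079]
wrist_force: [-0.9, 1.2, 0.8]
grip_width: 0.151
```

{"op": "move_arm", "data": {
  "motion": [
    [0, 0, 0, 5],
    [0, 0, 0, 10],
    [0, 0, 0, 15],
    [0, 0, 0, 20],
    [0, 0, 0, 25]
  ]
}}

```text
clock: 4.85
tcp_pos: [0.5309, 0.2766, 0.1153]
orientation: [-0.665, 1.814, -1.814]
wrist_force: [0.6, 0.8, 0.0]
grip_width: 0.147
```

{"op": "move_arm", "data": {
  "motion": [
    [0, 0, 0, 4],
    [0, 0, 0, 8],
    [0, 0, 0, 10],
    [0, 0, 0, 10]
  ]
}}

```text
clock: 5.18
tcp_pos: [0.531, 0.2765, 0.1153]
orientation: [-0.795, 1.701, -1.701]
wrist_force: [0.3, 0.2, 0.1]
grip_width: 0.149
```

```bash
python3 - <<'E'
from h import *
im,d,P=cloud("wrist"); s=bot.state();print(s["tcp_pos"],s["wrist_force"],s["wrist_torque"],yaw(s)[0],s["clock"])
t,_=optics.read_camera("top")
save("w3",np.hstack([im[100:384,120:400],cv2.resize(t[165:236,90:160],(280,284),interpolation=cv2.INTER_CUBIC)]))
E
```

```text
[0.53103264 0.27652571 0.11531567] [-0.50740933  0.54152421 -0.87117311] [ 0.02491037 -0.02324655 -0.03372327] -40.02196417147835 5.2333
```

View pics/w3.png

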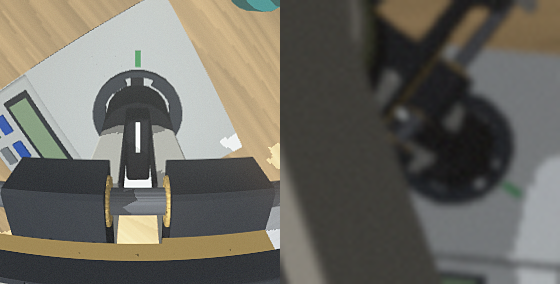

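The wing's white line (138,130) lines up with the green mark (138,58), so I'll lift straight.

{"op": "move_arm", "data": {
  "motion": [
    [0, 0, 0.3, 0],
    [0, 0, 0.8, 0],
    [0, 0, 1.3, 0],
    [0, 0, 1.8, 0]
  ]
}}

```text
clock: 5.62
tcp_pos: [0.5313, 0.2765, 0.1342]
orientation: [-0.793, 1.702, -1.702]
wrist_force: [0.3, 0.2, -0.8]
grip_width: 0.148
```

{"op": "move_arm", "data": {
  "motion": [
    [0, 0, 1.2, 0],
    [0, 0, 2.6, 0],
    [0, 0, 4, 0],
    [0, 0, 5.3, 0]
  ]
}}

```text
clock: 5.95
tcp_pos: [0.5316, 0.2768, 0.189]
orientation: [-0.792, 1.701, -1.701]
wrist_force: [-0.2, 0.4, 0.4]
grip_width: 0.15
```

{"op": "move_arm", "data": {
  "motion": [
    [0.3, -2, 0, 0],
    [0.8, -5.5, 0, 0],
    [1.3, -9, 0, 0],
    [1.8, -12.5, 0, 0],
    [2.3, -16, 0, 0]
  ]
}}

```text
clock: 6.37
tcp_pos: [0.5546, 0.1152, 0.1881]
orientation: [-0.793, 1.7, -1.702]
wrist_force: [0.7, 0.3, -0.2]
grip_width: 0.148
```

{"op": "move_arm", "data": {
  "motion": [
    [0.5, -3.5, 0, 0],
    [1, -7, 0, 0],
    [1.4, -10, 0, 0],
    [1.6, -11.6, 0, 0],
    [1.6, -11.6, 0, 0]
  ]
}}

```text
clock: 6.78
tcp_pos: [0.5709, -0.0031, 0.188]
orientation: [-0.79, 1.702, -1.706]
wrist_force: [-0.3, 0.7, -0.9]
grip_width: 0.151
```

```bash
python3 - <<'E'
from h import *
im,d,P=cloud("wrist"); s=bot.state();print(s["tcp_pos"],s["wrist_force"],yaw(s)[0],s["clock"])
t,_,Pt=cloud("scene"); np.savez("s4.npz",P=Pt)
save("w4",np.hstack([im[50:384,90:430],cv2.resize(t[170:300,200:440],(400,334))]))
E
```

```text
[ 0.57068212 -0.00120234  0.1877971 ] [ 0.62643857  1.38618743 -0.23362961] -40.1562427678077 6.8333
```

View pics/w4.png

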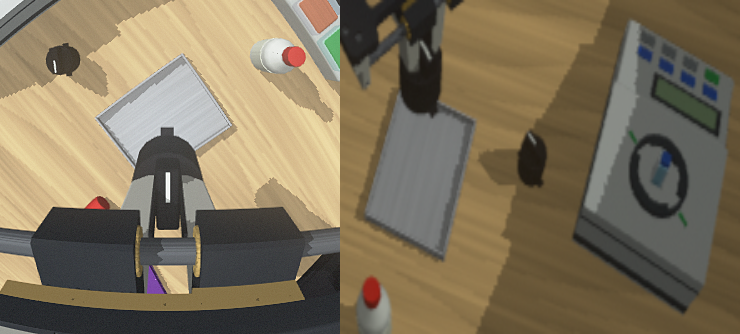

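{"op": "move_arm", "data": {
  "motion": [
    [0, 0, -3, 0],
    [0, 0, -6, 0],
    [0, 0, -9, 0],
    [0, 0, -11.5, 0],
    [0, 0, -12.8, 0]
  ]
}}

```text
clock: 7.3
tcp_pos: [0.5679, 0.0023, 0.0552]
orientation: [-0.799, 1.704, -1.699]
wrist_force: [0.1, 0.1, -1.9]
grip_width: 0.148
```

{"op": "move_arm", "data": {
  "motion": [
    [0, 0, -0.2, 0],
    [0, 0, -0.4, 0],
    [0, 0, -0.55, 0],
    [0, 0, -0.7, 0],
    [0, 0, -0.7, 0]
  ]
}}

```text
clock: 7.72
tcp_pos: [0.5713, 0.0005, 0.0529]
orientation: [-0.792, 1.7, -1.702]
wrist_force: [-0.3, -0.4, -0.1]
grip_width: 0.147
```

```bash
python3 - <<'E'
from h import *
a=[]
for i in range(3):
    optics.read_camera("wrist"); s=bot.state();a.append([*s["tcp_pos"],*s["wrist_force"],*s["wrist_torque"]])
print(np.round(a,4))
E
```

```text
[[ 5.7110e-01  5.0000e-04  5.2800e-02  3.5000e-02  1.6610e-01 -1.6000e-03
   3.9500e-02  2.2400e-02 -3.2600e-02]
 [ 5.7090e-01  4.0000e-04  5.2600e-02 -5.0700e-01  1.2755e+00  1.1240e-01
  -2.3500e-02 -5.3600e-02  2.2600e-02]
 [ 5.7080e-01  5.0000e-04  5.2400e-02  3.4820e-01  3.5910e-01 -8.0070e-01
   2.6200e-02 -4.1700e-02  7.0000e-04]]
```

Not in contact yet, so I'll go down in 1 mm steps.

{"op": "move_arm", "data": {
  "motion": [
    [0, 0, -0.1, 0],
    [0, 0, -0.2, 0],
    [0, 0, -0.3, 0],
    [0, 0, -0.3, 0]
  ]
}}

```text
clock: 8.2
tcp_pos: [0.5701, 0.0005, 0.0483]
orientation: [-0.794, 1.702, -1.702]
wrist_force: [0.0, 0.1, -1.1]
grip_width: 0.15
```

{"op": "move_arm", "data": {
  "motion": [
    [0, 0, -0.05, 0],
    [0, 0, -0.1, 0],
    [0, 0, -0.1, 0]
  ]
}}

```text
clock: 8.45
tcp_pos: [0.5703, 0.0006, 0.0482]
orientation: [-0.794, 1.702, -1.702]
wrist_force: [-4.2, 0.7, 7.4]
grip_width: 0.15
```

{"op": "move_arm", "data": {
  "motion": [
    [0, 0, 0.05, 0],
    [0, 0, 0.05, 0]
  ]
}}

```text
clock: 8.62
tcp_pos: [0.5703, 0.0006, 0.0482]
orientation: [-0.794, 1.702, -1.702]
wrist_force: [-0.7, 0.0, 3.2]
grip_width: 0.145
```

{"op": "move_arm", "data": {
  "motion": [
    [0, 0, 0, 0],
    [0, 0, 0, 0],
    [0, 0, 0, 0],
    [0, 0, 0, 0]
  ],
  "jaw": 0.5
}}

```text
clock: 8.95
tcp_pos: [0.57, 0.0005, 0.0477]
orientation: [-0.794, 1.702, -1.702]
wrist_force: [0.4, 0.1, -0.2]
grip_width: 0.385
```

{"op": "move_arm", "data": {
  "motion": [
    [0, 0, 1, 0],
    [0, 0, 3, 0],
    [0, 0, 6, 0],
    [0, 0, 10, 0],
    [0, 0, 13.5, 0]
  ]
}}

```text
clock: 9.37
tcp_pos: [0.5697, 0.0006, 0.1852]
orientation: [-0.794, 1.702, -1.702]
wrist_force: [0.8, 0.9, -0.2]
grip_width: 0.5
```

{"op": "move_arm", "data": {
  "motion": [
    [-0.5, 3, 0, -7],
    [-1, 6.5, 0, -14],
    [-1.5, 10, 0, -21],
    [-2, 13.5, 0, -28],
    [-2.5, 17, 0, -35]
  ]
}}

```text
clock: 9.78
tcp_pos: [0.545, 0.1709, 0.184]
orientation: [-0.27, 2.083, -2.082]
wrist_force: [0.2, 0.4, -0.0]
grip_width: 0.496
```

{"op": "move_arm", "data": {
  "motion": [
    [-0.3, 3, 0, -7],
    [-0.6, 5.5, 0, -14],
    [-1, 7.5, 0, -21],
    [-1, 7.5, 0, -25.2],
    [-1, 7.5, 0, -25.2]
  ]
}}

```text
clock: 10.2
tcp_pos: [0.5349, 0.2458, 0.1836]
orientation: [-0.187, -2.13, 2.13]
wrist_force: [-1.0, -0.2, -0.8]
grip_width: 0.497
```

```bash
python3 - <<'E'
from h import *
for i in range(3): im,d,P=cloud("wrist"); s=bot.state()
print(s["tcp_pos"],s["wrist_force"],yaw(s)[0],s["clock"],s["grip_width"])
np.savez("w5.npz",im=im,P=P); save("w5",im)
E
```

```text
[0.53545195 0.24402316 0.18329881] [-0.07033496 -0.96896516 -0.27168513] -99.81791272049996 10.35 0.49516826808327863
```

View pics/w5.png

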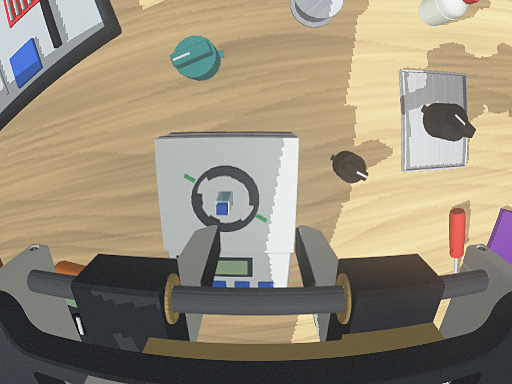

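The cap stands upright in the tray at (447,120). The cuvette, with its blue stopper, is in the well at (223,205). I'll measure the stopper top and its angle.

```bash
python3 - <<'E'
from h import *
A=np.load("w5.npz");P=A["P"];im=A["im"].astype(int)
sub=np.s_[185:225,205:245]
p=P[sub].reshape(-1,3);c=im[sub].reshape(-1,3)
b=(c[:,2]-c[:,0]>40); print("blue",b.sum(),np.nanmedian(p[b],0),np.nanmax(p[b][:,2]))
t=b&(p[:,2]>.101); q=p[t]; print("top",q.mean(0),len(q),cv2.minAreaRect((q[:,:2]*1e3).astype(np.float32)))
g=(p[:,2]>.083)&(p[:,2]<.12); q=p[g];print("all",cv2.minAreaRect((q[:,:2]*1e3).astype(np.float32)))
D=P[130:260,155:300].reshape(-1,3); k=(D[:,2]>.0755)&(D[:,2]<.0815); q=D[k]
q=q[np.hypot(q[:,0]-.532,q[:,1]-.277)<.04]; print("collar",cv2.minEnclosingCircle((q[:,:2]*1e3).astype(np.float32)),len(q))
d=D[(D[:,2]>.067)&(D[:,2]<.073)];print("deck",cv2.minAreaRect((d[:,:2]*1e3).astype(np.float32)))
cam=np.array(optics.camera_info("wrist")["mount"]);print(bot.state()["tcp_pos"])
big=cv2.resize(A["im"][180:230,200:250],(500,500),interpolation=cv2.INTER_CUBIC);save("c6",big)
E
```

```text
blue 162 [0.53307672 0.27661149 0.10406986] 0.10586947845671965
top [0.53206781 0.27689235 0.1039461 ] 135 ((532.1033325195312, 277.04266357421875), (9.726515769958496, 10.293142318725586), 77.92572021484375)
all ((531.8274536132812, 277.33184814453125), (12.759096145629883, 12.665304183959961), 79.45769500732422)
collar ((531.329345703125, 277.34979248046875), 33.2415771484375) 1459
deck ((531.1544799804688, 277.55206298828125), (141.0865478515625, 121.28118896484375), 79.79344177246094)
[0.53545195 0.24402316 0.18329881]
```

View pics/c6.png

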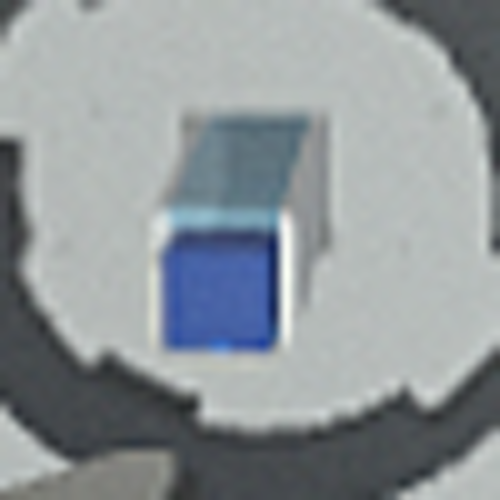

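{"op": "move_arm", "data": {
  "motion": [
    [-0.2, 2, 0, -0.5],
    [-0.35, 3.3, 0, -0.5],
    [-0.35, 3.3, -2, -0.5],
    [-0.35, 3.3, -4, -0.5],
    [-0.35, 3.3, -5.5, -0.5]
  ],
  "jaw": 0.42
}}

```text
clock: 10.77
tcp_pos: [0.5316, 0.2774, 0.1267]
orientation: [-0.192, -2.126, 2.127]
wrist_force: [0.2, -1.1, -0.6]
grip_width: 0.418
```

{"op": "move_arm", "data": {
  "motion": [
    [0, 0, 0, 0],
    [0, 0, 0, 0],
    [0, 0, 0, 0],
    [0, 0, 0, 0],
    [0, 0, 0, 0]
  ]
}}

```text
clock: 11.18
tcp_pos: [0.5328, 0.2778, 0.1296]
orientation: [-0.197, -2.128, 2.125]
wrist_force: [-0.0, -0.4, 0.4]
grip_width: 0.424
```

```bash
python3 - <<'E'
from h import *
for i in range(3): optics.read_camera("wrist"); s=bot.state(); print(s["tcp_pos"].round(4),yaw(s)[0],s["clock"])
E
```

```text
[0.5326 0.2777 0.1293] -100.45704229399033 11.2333
[0.5324 0.2777 0.129 ] -100.4582173604838 11.2833
[0.5322 0.2776 0.1288] -100.45744934812801 11.3333
```

{"op": "move_arm", "data": {
  "motion": [
    [0, 0, -1, 0],
    [0, 0, -2, 0],
    [0, 0, -3, 0],
    [0, 0, -4, 0],
    [0, 0, -4.3, 0]
  ]
}}

```text
clock: 11.75
tcp_pos: [0.53, 0.2767, 0.0816]
orientation: [-0.19, -2.122, 2.126]
wrist_force: [-0.3, -0.8, -0.4]
grip_width: 0.419
```

{"op": "move_arm", "data": {
  "motion": [
    [0, 0, 0, 0],
    [0, 0, -0.3, 0],
    [0, 0, -0.3, 0],
    [0, 0, -0.3, 0],
    [0, 0, -0.3, 0]
  ]
}}

```text
clock: 12.17
tcp_pos: [0.5322, 0.2776, 0.0825]
orientation: [-0.195, -2.127, 2.126]
wrist_force: [-0.4, 0.3, 0.5]
grip_width: 0.424
```

```bash
python3 - <<'E'
from h import *
for i in range(3): im,d,P=cloud("wrist"); s=bot.state(); print(s["tcp_pos"].round(4),yaw(s)[0],s["wrist_force"],s["clock"])
save("w7",cv2.resize(im[180:330,180:330],(600,600),interpolation=cv2.INTER_CUBIC))
E
```

```text
[0.5322 0.2776 0.0825] -100.4626947944767 [-0.54187843 -0.37037768 -0.17257447] 12.2167
[0.5321 0.2776 0.0824] -100.46296081597137 [-1.42500994  0.47097219 -0.69689573] 12.2667
[0.5321 0.2776 0.0824] -100.46000074105805 [-0.28616578  0.23933241 -0.71449025] 12.3167
```

View pics/w7.png

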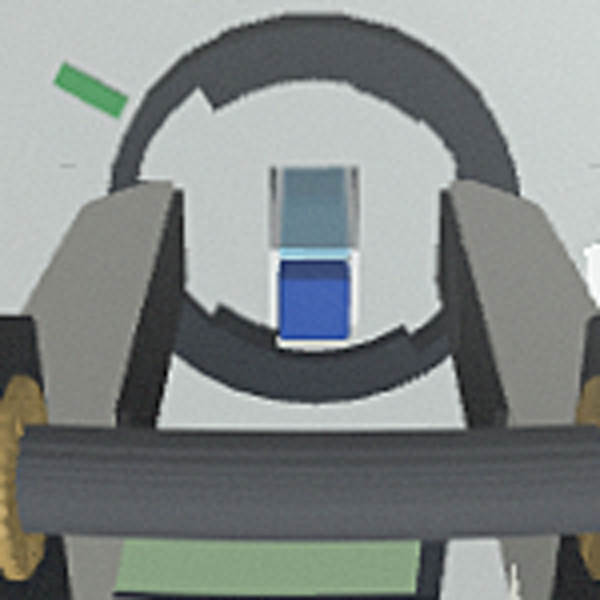

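The cuvette is centred between the pads, with the white frosted sides facing the fingers and the clear face towards the camera. Closing gently.

{"op": "move_arm", "data": {
  "motion": [
    [0, 0, 0, 0],
    [0, 0, 0, 0],
    [0, 0, 0, 0],
    [0, 0, 0, 0],
    [0, 0, 0, 0]
  ],
  "jaw": 0,
  "force": 10
}}

```text
clock: 12.73
tcp_pos: [0.5318, 0.2775, 0.0819]
orientation: [-0.195, -2.126, 2.126]
wrist_force: [0.3, 0.2, 0.2]
grip_width: 0.134
```

{"op": "move_arm", "data": {
  "motion": [
    [0, 0, 0, 0],
    [0, 0, 0, 0],
    [0, 0, 0, 0],
    [0, 0, 0, 0],
    [0, 0, 0, 0]
  ]
}}

```text
clock: 13.15
tcp_pos: [0.5318, 0.2775, 0.0819]
orientation: [-0.195, -2.126, 2.126]
wrist_force: [-0.7, -0.5, -0.1]
grip_width: 0.134
```

{"op": "move_arm", "data": {
  "motion": [
    [0, 0, 0.3, 0],
    [0, 0, 0.8, 0],
    [0, 0, 1.4, 0],
    [0, 0, 2, 0],
    [0, 0, 2.8, 0]
  ]
}}

```text
clock: 13.57
tcp_pos: [0.5318, 0.2775, 0.1106]
orientation: [-0.195, -2.126, 2.126]
wrist_force: [-0.3, -0.3, -0.4]
grip_width: 0.132
```

{"op": "move_arm", "data": {
  "motion": [
    [0, 0, 2, 0],
    [0, 0, 5, 0],
    [0, 0, 8, 0],
    [0, 0, 11, 0],
    [0, 0, 14.5, 0]
  ]
}}

```text
clock: 13.98
tcp_pos: [0.5312, 0.2772, 0.2562]
orientation: [-0.194, -2.125, 2.126]
wrist_force: [0.3, 0.3, -0.5]
grip_width: 0.131
```

{"op": "move_arm", "data": {
  "motion": [
    [0.3, -2, 1, 5],
    [0.6, -5, 1.5, 10],
    [1, -8, 1.5, 15],
    [1.4, -11, 1.5, 20],
    [1.7, -14, 1.5, 25]
  ]
}}

```text
clock: 14.4
tcp_pos: [0.549, 0.1363, 0.2712]
orientation: [-0.269, 2.083, -2.083]
wrist_force: [0.1, -0.3, -0.1]
grip_width: 0.133
```

{"op": "move_arm", "data": {
  "motion": [
    [0.4, -3, 0, 2],
    [0.8, -6, 0, 2],
    [1.2, -9, 0, 2],
    [1.5, -12, 0, 2],
    [1.9, -15, 0, 2]
  ]
}}

```text
clock: 14.82
tcp_pos: [0.5678, -0.014, 0.271]
orientation: [-0.299, 2.066, -2.066]
wrist_force: [1.7, 1.0, -0.4]
grip_width: 0.133
```

{"op": "move_arm", "data": {
  "motion": [
    [0.4, -3, 0, 0],
    [0.8, -6, 0, 0],
    [1.2, -9, 0, 0],
    [1.5, -12, 0, 0],
    [1.9, -15, 0, 0]
  ]
}}

```text
clock: 15.23
tcp_pos: [0.5868, -0.1641, 0.2711]
orientation: [-0.299, 2.065, -2.067]
wrist_force: [0.3, -0.5, 0.2]
grip_width: 0.133
```

{"op": "move_arm", "data": {
  "motion": [
    [0.2, -3, 0, 0],
    [0.3, -6, 0, 0],
    [0.4, -8, 0, 0],
    [0.5, -9.4, 0, 0],
    [0.5, -9.4, 0, 0]
  ]
}}

```text
clock: 15.65
tcp_pos: [0.5914, -0.2592, 0.2702]
orientation: [-0.298, 2.067, -2.069]
wrist_force: [-0.6, 0.4, -0.5]
grip_width: 0.132
```

```bash
python3 - <<'E'
from h import *
for i in range(3): im,d,P=cloud("wrist"); s=bot.state()
print(s["tcp_pos"].round(4),yaw(s)[0],s["wrist_force"],s["clock"],s["grip_width"])
np.savez("w8.npz",im=im,P=P); save("w8",im)
E
```

```text
[ 0.5919 -0.2556  0.2702] -73.442651146132 [ 0.33143098 -0.10026193 -0.25882288] 15.8 0.13755363565242967
```

View pics/w8.png

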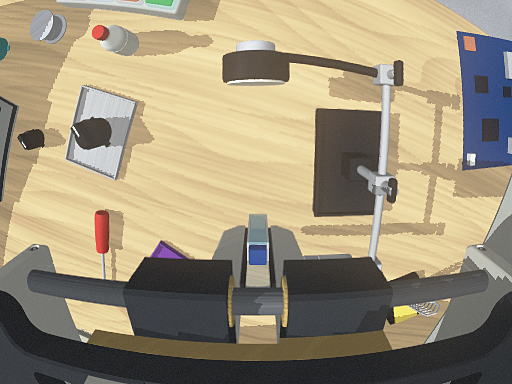

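The wrist view shows the cuvette held at (257,240), the lamp at (255,65), and the stand's rod from (385,75) to (375,255). The cap is in the tray at (90,135). I'll refine the stand axis from this view.

```bash
python3 - <<'E'
from h import *
W=np.load("w8.npz")["P"]; C={n:np.load(n+"0.npz")["P"] for n in("top","scene")}; C["wrist"]=W
o=np.array([.5923,-.2568])
def fr(t):
    t=np.radians(t); return np.array([[np.cos(t),np.sin(t)],[-np.sin(t),np.cos(t)]])
for n,P in C.items():
    p=P.reshape(-1,3); p=p[np.isfinite(p[:,0])]; l=(p[:,:2]-o)@fr(16.5).T
    r=p[(abs(l[:,1]+.14)<.012)&(abs(l[:,0])<.09)&(abs(l[:,0])>.025)&(p[:,2]>.122)&(p[:,2]<.15)]
    if len(r)>10:
        vx,vy,x0,y0=cv2.fitLine((r[:,:2]).astype(np.float32),cv2.DIST_HUBER,0,.001,.001).ravel(); m=((r[:,:2]-o)@fr(16.5).T)[:,1]
        print(n,"rod ang",np.degrees(np.arctan2(vy,vx)),len(r),"y",np.median(m),r[:,2].max())
    b=p[(abs(l[:,0])<.1)&(abs(l[:,1]+.14)<.08)&(p[:,2]>.018)&(p[:,2]<.029)]
    if len(b)>10:
        R_=cv2.minAreaRect((b[:,:2]*1e3).astype(np.float32)); print("  base",R_,"local",(np.array(R_[0])/1e3-o)@fr(16.5).T)
    k=(l[:,0]>.08)&(l[:,0]<.16)&(abs(l[:,1])<.045)&(p[:,2]>.08)&(p[:,2]<.2)
    q=l[k]; print("  lamp x",np.percentile(q[:,0],[1,5,50,98]).round(4),"y",np.percentile(q[:,1],[1,99]).round(4),p[k][:,2].max())
    k=(l[:,0]<-.08)&(l[:,0]>-.13)&(abs(l[:,1])<.07)&(p[:,2]>.06)&(p[:,2]<.2)
    q=l[k]
    if len(q)>10:
        vx,vy,_,_=cv2.fitLine((p[k][:,:2]).astype(np.float32),cv2.DIST_HUBER,0,.001,.001).ravel()
        print("  mag x",np.percentile(q[:,0],[2,50,98]).round(4),"y",np.percentile(q[:,1],[1,99]).round(4),p[k][:,2].max(),np.degrees(np.arctan2(vy,vx)))
E
```

```text
top rod ang 17.314936 284 y -0.136364242520072 0.13852952555584197
  base ((631.0740966796875, -389.806884765625), (160.20965576171875, 114.04144287109375), 17.34076690673828) local [-0.00059863 -0.13854206]
  lamp x [0.1021 0.1024 0.1131 0.1424] y [-0.0411  0.0365] 0.16761630880106737
  mag x [-0.1145 -0.1092 -0.1003] y [-0.0684  0.0568] 0.1902703033808396 -74.22867
scene rod ang 17.238642 348 y -0.13735562454759911 0.13709356231475123
  base ((631.3482666015625, -389.442626953125), (161.56427001953125, 110.0029296875), 16.91187286376953) local [-0.00023229 -0.13827068]
  lamp x [0.1064 0.109  0.132  0.1458] y [-0.0415  0.0355] 0.16586217491454636
  mag x [-0.1092 -0.1028 -0.0975] y [-0.0677  0.0538] 0.1891606834909073 -72.29152
wrist rod ang 17.252611 945 y -0.13670205224554022 0.1360688702694407
  base ((628.6615600585938, -383.1201171875), (160.8504180908203, 97.04608917236328), 17.259023666381836) local [-0.00101267 -0.13144546]
  lamp x [0.102  0.1024 0.1189 0.1427] y [-0.0413  0.0342] 0.16545236333989655
  mag x [-0.1055 -0.1044 -0.0988] y [-0.0679  0.0136] 0.17993157834793277 -69.20603
```

{"op": "move_arm", "data": {
  "motion": [
    [-0.13, 0, -2, 0.7],
    [-0.13, 0, -5, 0.7],
    [-0.13, 0, -8, 0.7],
    [-0.13, 0, -11, 0.7],
    [-0.13, 0, -12.5, 0.7]
  ]
}}

```text
clock: 16.22
tcp_pos: [0.5889, -0.2537, 0.1407]
orientation: [-0.318, 2.063, -2.057]
wrist_force: [-0.6, -0.2, -0.5]
grip_width: 0.135
```

{"op": "move_arm", "data": {
  "motion": [
    [0, 0, -0.5, 0],
    [0, 0, -0.9, 0],
    [0, 0, -0.9, 0],
    [0, 0, -0.9, 0],
    [0, 0, -0.9, 0]
  ]
}}

```text
clock: 16.63
tcp_pos: [0.5917, -0.2568, 0.1381]
orientation: [-0.31, 2.056, -2.06]
wrist_force: [-0.1, -0.1, -0.9]
grip_width: 0.132
```

{"op": "move_arm", "data": {
  "motion": [
    [0, 0, 0, 0],
    [0, 0, 0, 0],
    [0, 0, 0, 0],
    [0, 0, 0, 0],
    [0, 0, 0, 0]
  ]
}}

```text
clock: 17.05
tcp_pos: [0.5905, -0.2566, 0.136]
orientation: [-0.312, 2.059, -2.06]
wrist_force: [0.5, -0.1, 0.1]
grip_width: 0.134
```

```bash
python3 - <<'E'
from h import *
for i in range(3): im,d,P=cloud("wrist"); s=bot.state(); print(s["tcp_pos"].round(4),yaw(s)[0],s["wrist_force"].round(2),s["clock"],s["grip_width"])
t,_,Pt=cloud("scene"); np.savez("s9.npz",im=t,P=Pt)
p=Pt.reshape(-1,3); c=t.reshape(-1,3).astype(int)
k=(np.hypot(p[:,0]-.59,p[:,1]+.256)<.03)&(p[:,2]>.09)&(p[:,2]<.175)
b=k&(c[:,2]-c[:,0]>40);print("blue",b.sum(),p[b].mean(0) if b.any() else 0, "lowest",np.percentile(p[k][:,2],[0,1,3]))
save("w9",np.hstack([im[150:384,130:386],cv2.resize(t[100:270,10:240],(317,234))]))
E
```

```text
[ 0.5905 -0.2566  0.1359] -72.7644421081414 [-0.6  -0.76 -0.01] 17.1 0.13345748340947208
[ 0.5905 -0.2566  0.1359] -72.76788906453429 [-1.02 -0.03  0.1 ] 17.15 0.13362913048900962
[ 0.5904 -0.2565  0.1358] -72.7675439564497 [-0.47 -0.84 -0.83] 17.2 0.13092481706348372
blue 18 [ 0.59392136 -0.25652898  0.15899735] lowest [0.10506914 0.10614279 0.1097962 ]
```

View pics/w9.png

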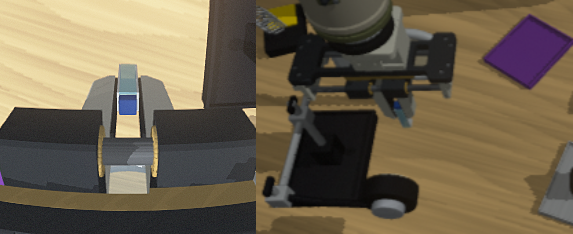

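```bash
python3 - <<'E'
from h import *
p=np.load("s9.npz")["P"].reshape(-1,3); k=(np.hypot(p[:,0]-.57,p[:,1])<.035)&(p[:,2]>.055)&(p[:,2]<.08)
print("cap in tray: wing",p[k].mean(0),p[k][:,2].max(),k.sum())
s=bot.state(); print(np.abs(s["joint_velocities"]).max(),s["clock"]); print(bot.finish_job())
E
```

```text
cap in tray: wing [5.73075981e-01 5.63349311e-04 6.32430105e-02] 0.0671255469271067 151
0.001835463097488808 17.25
the job is handed in; nothing more can be done
None
```

The job is handed in at 17.25 s on the robot's clock, with the cuvette still held in the light path. `finish_job` gives no verdict.

**Cap:** I turned it 60° anticlockwise until its white line matched the green mark, then lifted it straight off. I set it down in the steel tray at about 7 N contact. The last depth check puts its wing top at 67 mm, as expected for an upright cap (65 mm), near the tray centre.

**Cuvette:** I gripped it at 10 N, with the close-up before closing showing the fingers facing only the frosted sides. The measured opening of 12.4 mm agrees with its 12.5 mm width.

**Final hold:**

| | Held | Estimated target |
|---|---|---|
| Position x, y (m) | 0.590, -0.257 | 0.5905, -0.256 |
| Window height (mm) | about 129 | 130 |
| Cuvette x direction (degrees) | 17.2 | 17.2 (stand x) |

- **State at hand-in:** the arm was still, and the wrist force was only noise of about 1 N or less.
- **Light-path estimates:** two estimates of its middle, one from the stand base and rod and one from the lamp and magnifier, differed by 1 to 3 mm. I used a point between them.
- **Camera cross-check:** the scene camera placed the blue stopper about 3 mm off in x. It sees only that side and too few pixels (18), so I did not correct for it.
- **Screwdriver, spool and bottle:** I never went near them, and they showed no movement in the pictures. I did not measure them again at the end.

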